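# Set the field pH meter for a two-point calibration

### The arm

A 6-joint arm with a two-finger parallel gripper is mounted at the origin on the work surface. World frame = base frame: x ahead of the robot, y to its left, z up, the work surface at z = 0. Lengths are in m, angles in rad, forces in N, time in s.
With the tool pointing down it reaches from about 0.25 to 0.725 m from the base axis. Payload 4 kg.
Tool frame: the origin (TCP) lies midway between the tips of the shut fingers; the grasp point (between the pads) lies 19 mm behind it; z points along the fingers, y is the line along which they close (so a half turn about z gives the same grasp; the last joint's range is limited). The gripper opens to 85 mm and grips with 20 to 120 N. Pads are 22 mm wide; open, the fingers measure 114 mm over their backs; the gripper's body (76 mm by 85 mm) begins 54 mm behind the grasp point. The pads swing forward as they close: fully open they stand 13 mm farther back than shut.
Start: joints at [-1.269, 0.241, 0.005, 1.335, 0, 1.571], TCP at [0.149, -0.477, 0.231] pointing down, gripper open.
Joint ranges: [-2.72, 2.72], [-1.05, 1.87], [-1.09, 1.28], [-1.99, 2.15], [-1.42, 1.44], [-3.14, 3.14]. Speed limits (rad/s): [2.79, 2.79, 3.14, 3.14, 3.14, 3.14].

### API

Orientations are given as a unit quaternion [x, y, z, w].
In Python, from workcell import bot, camera, job_done gives the robot as it stands.
- The arm moves only by the tool carry_out, never from a script. Its argument "plan" is a list of rows, each an object of numbers: "dx", "dy", "dz": the shift along the tool's x, y, z in mm; "twist": the turn about the tool's z in degrees; "fingers": the closure, from -1 (fully open) to 1 (shut). In form: [{"dx": .., "dy": .., "dz": .., "twist": .., "fingers": ..}, ...]. A call has exactly 5 rows; each row is the pose to reach, as a shift and turn from the pose commanded when the call began, along the tool's axes at that moment; what a row does not reach only later rows make up. A row lasts 1/12 s, in which the tool goes at most 41.7 mm and 7.16 degrees, less where a joint would pass 70% of its speed; a pose out of reach is approached as far as the arm can. A call with a gripper value outside its range is refused whole. The fingers move at their own pace and stop on an object; the grip force is fixed at half the most. Time passes only in rows, so rows that repeat a pose let the fingers close, or fill a call up. It gives the time, the measured TCP pose, the force, the opening and the grip force at its end, in the units of the state.
- bot.get_obs(): the state, without advancing time (a new reading comes with each control period).
- camera(name): name is "scene" or "top" or "wrist"; returns a dict with "image" (384x512x3 uint8, red, green, blue), "intrinsics" (3x3 intrinsics, pixels), "eye" and "attitude" of the camera in the world. Camera axes: x right, y down, z forward; pixel columns grow to the right and rows downward; lengths in m; the calibration is good to about 2 mm. A picture is of the moment at which its call begins. There is no depth.
- job_done(): hands the job in; it is judged then, once.
The state is a dict: "clock": time; "joint_pos": joint angles; "joint_vel": joint speeds; "tau": joint torques, N m; "eef_pos": TCP position; "tool_rot": TCP orientation; "ft_force": force on the tool from outside, world axes, zero at the start; "ft_torque": the same for the moment, N m; "grip_width": finger opening in m; "grasp_force": force on a finger pad.
Only numpy, scipy, OpenCV 4.12 (cv2) and the standard library are available. Lean on these libraries where they do the work, as an engineer would, in place of code of your own. Each camera call takes 0.05 s, during which the arm holds its last target. There are 200 camera calls.

### The job

Set up the yellow pH meter for its calibration, pressing with closed fingertips: first switch it on by pressing the green end of the rocker all the way down, then push the yellow key fully in, and then push the red key fully in. The keys stay in when pushed; do not press any key before its turn, and leave the blue key out. Leave the two loose bottles and the white bottle cap where they are.

Things in the scene. Friction and masses are not known exactly. Their poses are not given: they have to be found in the camera images.
- meter: the pH meter, a fixed yellow box with a grey top panel, 240 mm (x) by 320 mm (y) by 70 mm high; origin at the centre of its underside, x and y along its sides, z up; yaw within 0.45 rad. On the panel, in its frame: rocker pivot at x -55, y -80 mm; dark screen (84 by 104 mm, 4 mm thick) at x -55, y +85 mm; three round keys in a row at x +40, y -85, 0, +85 mm, colours in any order
- rocker_pivot (a point): middle of the rocker's pivot axis, which runs along the meter's y, 16 mm above the panel. The rocker is a white plate with one green end, 60 mm long along the meter's x, 30 mm wide, 8 mm thick, over a fixed black bezel (78 by 46 mm, 6 mm high)
- rocker_end (a point): middle of the top face of the rocker's green end, 22.5 mm from the pivot towards the meter's -x. Off: the green end stands up, the plate sloping 0.22 rad. On: it is down by 0.22 rad; this point sinks about 10 mm in all
- rocker (a joint): angle of the rocker in rad: 0 = off (green end up), 0.44 = fully on (green end down, against a hard stop); starts at 0 to 0.05. It turns against a friction of 0.05 N m, has no spring, and stays where it is left
- yellow_top (a point): centre of the flat round top face of the yellow key (neutral buffer); the point moves down with the key. The key is a 30 mm wide vertical cylinder, top 21 mm above the panel when out, 12 mm when in, in a fixed black collar 46 mm wide and 8 mm high. It slides down against a steady 4 N friction to a hard stop, does not spring back and stays where it is left
- yellow_key (a joint): travel of the yellow key in m: 0 = out, 0.009 = pushed fully in against its stop; about 0 to 0.001 at the start
- red_top (a point): centre of the flat round top face of the red key (acid buffer); the point moves down with the key. The key is a 30 mm wide vertical cylinder, top 21 mm above the panel when out, 12 mm when in, in a fixed black collar 46 mm wide and 8 mm high. It slides down against a steady 4 N friction to a hard stop, does not spring back and stays where it is left
- red_key (a joint): travel of the red key in m: 0 = out, 0.009 = pushed fully in against its stop; about 0 to 0.001 at the start
- blue_top (a point): centre of the flat round top face of the blue key (alkaline buffer, not to be used); the point moves down with the key. The key is a 30 mm wide vertical cylinder, top 21 mm above the panel when out, 12 mm when in, in a fixed black collar 46 mm wide and 8 mm high. It slides down against a steady 4 N friction to a hard stop, does not spring back and stays where it is left
- blue_key (a joint): travel of the blue key in m: 0 = out, 0.009 = pushed fully in against its stop; about 0 to 0.001 at the start
- brown_bottle: loose closed dark brown bottle, 66 mm across, 125 mm high, standing beside the meter on its +y side about 250 mm from the meter's centre; origin at the centre of its underside
- clear_bottle: loose closed milky-white bottle with a green cap, 56 mm across, 120 mm high, standing beside the meter on its -y side about 250 mm from the meter's centre; origin at the centre of its underside
- white_cap: loose white bottle cap, 40 mm across, 22 mm high, lying on the meter's panel between the rocker and the screen; it is not a key; origin at the centre of its underside
Things that resemble listed ones, but are neither listed nor needed, are in the scene too. Of the things that look like the white_cap, the larger one is meant.

How it is judged:
On the way, in this order (a step that is already met when the one before it is completed fails the run):
1. the rocker is switched on (past 0.36 of 0.44 rad) (value of joint rocker above 0.36 rad), for 0.1 s.
2. the yellow key is pushed in (past 7 of 9 mm) (value of joint yellow_key above 0.007 m), for 0.1 s.
3. the red key is pushed in (past 7 of 9 mm) (value of joint red_key above 0.007 m), for 0.1 s.
At the end, for the whole second after the job is handed in: the rocker is on (over 0.36 rad), the yellow and red keys are in (over 7 mm of 9), the blue key is out (under 3 mm), and the bottles and the cap stand still within 30 mm of where they began (value of joint rocker above 0.36 rad and value of joint each of yellow_key, red_key above 0.007 m and value of joint blue_key below 0.003 m and linear speed of each of brown_bottle, clear_bottle, white_cap below 0.02 m/s and distance of each of brown_bottle, clear_bottle, white_cap from where it was at the start of the episode below 0.03 m); the robot touches nothing.
It fails at once if the yellow key was pressed before the rocker was on (value of joint yellow_key above 0.003 m and value of joint rocker below 0.36 rad).
It fails at once if the red key was pressed before the yellow key was in (value of joint red_key above 0.003 m and value of joint yellow_key below 0.007 m).
It fails at once if the blue key was pressed (value of joint blue_key above 0.003 m).
It fails at once if a bottle or the cap was moved by more than 30 mm, lifted or carried (distance of any of brown_bottle, clear_bottle, white_cap from where it was at the start of the episode above 0.03 m).
It also fails if it takes over 38 s, if anything falls off the work surface, if the arm or the gripper's body presses on something with over 40 N, if the wrist force passes 120 N, or if a joint passes its speed limit or range.

## Working session

There is one attempt and no reset: what is moved stays moved. The work goes in short steps, Python scripts to look and compute and a tool call to move; the robot and the scene stay as the last step left them, time stands still between calls to the robot, and variables do not carry over. Pictures are saved under pics/ and viewed, at most 10 in all, crops included, and the job is handed in when it is done.

Besides the shell and the picture viewer there is one more tool, called after "Request:" as name(argument=value, ...), one argument or row to a line, values as JSON. carry_out: Moves the arm, as the interface text tells. Its arguments: {"type":"object","properties":{"plan":{"type":"array","items":{"type":"object","properties":{"dx":{"type":"number"},"dy":{"type":"number"},"dz":{"type":"number"},"twist":{"type":"number"},"fingers":{"type":"number"}}}}},"required":["plan"]}

```bash
mkdir -p pics
python3 - <<'E'
from workcell import bot,camera
import cv2,numpy as np
o=bot.get_obs();print(o['clock'],o['eef_pos'],o['tool_rot'],o['grip_width'])
ims=[]
for n in("top","scene"):
    c=camera(n);np.savez(f"{n}.npz",**c);cv2.imwrite(f"pics/{n}0.png",c['image'][:,:,::-1]);print(n,c['intrinsics'],c['eye'],c['attitude'])
E
```

```text
0.0 [ 0.14842691 -0.47681322  0.23041583] [ 9.88639657e-01  1.50301623e-01 -1.55084197e-04 -1.01315693e-03] 0.08545452358475703
top [[491.1051335    0.         257.11542164]
 [  0.         491.1051335  196.90590325]
 [  0.           0.           1.        ]] [0.51471717 0.01060444 1.11887047] [ 0.70863293 -0.70478927  0.02433571 -0.02278631]
scene [[400.32170196   0.         254.7840652 ]
 [  0.         400.32170196 187.11574073]
 [  0.           0.           1.        ]] [1.49515181 0.1045576  0.72093952] [ 0.5986047   0.65301665 -0.34567675 -0.30943377]
```

View pics/top0.png

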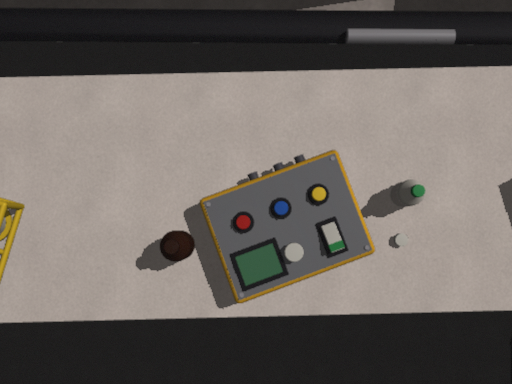

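View pics/scene0.png

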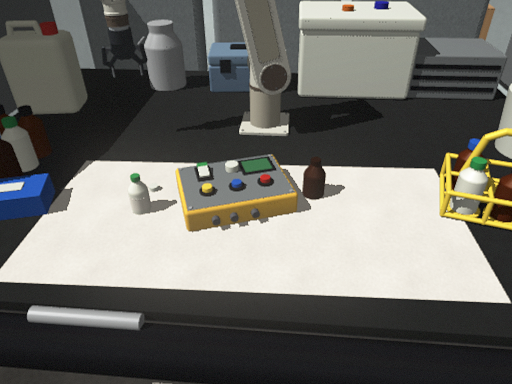

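The top view shows the red key at (243,222), blue at (281,208) and yellow at (319,194). The rocker is at (332,238) with its green end at (336,246), and the white cap is at (293,252). Possible mix-ups:
- **Green end:** the screen (260,264) and the clear bottle's cap (418,191).
- **Yellow key:** the box rim and the basket (10,215).
- **White cap:** the small cap at (400,240).

Next I measure these and check the choice in one close crop.

```bash
cat > h.py <<'E'
import cv2,numpy as np
from scipy.spatial.transform import Rotation as R
def ray(c,uv,z):
    d=R.from_quat(c['attitude']).apply(np.linalg.inv(c['intrinsics'])@[*uv,1.]);e=np.array(c['eye'])
    return e+d*(z-e[2])/d[2]
def proj(c,p):
    q=c['intrinsics']@R.from_quat(c['attitude']).inv().apply(np.array(p)-c['eye']);return q[:2]/q[2]
RNG={'red':((0,150,90),(6,255,255)),'blue':((105,150,60),(125,255,255)),'yellow':((22,150,110),(32,255,255)),'green':((55,120,60),(85,255,255))}
def blobs(img,col,roi,amin=15):
    hsv=cv2.cvtColor(img,cv2.COLOR_RGB2HSV);m=cv2.inRange(hsv,*[np.array(v) for v in RNG[col]])
    k=np.zeros_like(m);x0,y0,x1,y1=roi;k[y0:y1,x0:x1]=m[y0:y1,x0:x1]
    n,l,s,ce=cv2.connectedComponentsWithStats(k);return [(ce[i].round(1),s[i].tolist()) for i in range(1,n) if s[i,4]>=amin]
E
python3 - <<'E'
from h import *
c=dict(np.load('top.npz'));im=c['image']
for col,p in (('red',(243,222)),('blue',(281,208)),('yellow',(319,194)),('green',(336,246))):
    r=13
    b=blobs(im,col,(p[0]-r,p[1]-r,p[0]+r,p[1]+r))
    for ce,s in b: print(col,ce,s,ray(c,ce,.091).round(4))
# panel outline: box rim
hsv=cv2.cvtColor(im,cv2.COLOR_RGB2HSV);m=cv2.inRange(hsv,np.array((15,120,60)),np.array((35,255,255)));m[:,:150]=0
k=cv2.findNonZero(m);rect=cv2.minAreaRect(k);bp=cv2.boxPoints(rect);print(rect);w=np.array([ray(c,q,.07) for q in bp]);print(w.round(4),w.mean(0),np.linalg.norm(np.diff(w,axis=0),axis=1))
cv2.imwrite('pics/crop0.png',cv2.resize(im[145:305,195:435,::-1],None,fx=3.3,fy=3.3,interpolation=2))
s=dict(np.load('scene.npz'))
for col,p in (('red',(265,180)),('blue',(236,185)),('yellow',(207,188)),('green',(203,168))):
    for ce,st in blobs(s['image'],col,(p[0]-11,p[1]-9,p[0]+11,p[1]+9),6): print('scene',col,ce,st,ray(s,ce,.089).round(4))
E
```

```text
red [243.  221.5] [236, 215, 15, 14, 158] [0.5316 0.0378 0.091 ]
blue [280.7 207.5] [274, 201, 14, 14, 165] [ 0.5614 -0.041   0.091 ]
yellow [318.7 193.4] [312, 187, 14, 14, 156] [ 0.5914 -0.1207  0.091 ]
green [336.3 245.6] [329, 240, 16, 11, 93] [ 0.4825 -0.1571  0.091 ]
((286.432373046875, 225.7033233642578), (111.5914306640625, 148.9479522705078), 69.30455017089844)
[[ 0.5778  0.1369  0.07  ]
 [ 0.6931 -0.1618  0.07  ]
 [ 0.4696 -0.2445  0.07  ]
 [ 0.3576  0.0508  0.07  ]] [ 0.52453233 -0.05463816  0.07      ] [0.32025718 0.23825938 0.31581889]
scene red [264.4 178.1] [260, 174, 10, 9, 68] [0.5402 0.038  0.089 ]
scene blue [235.7 182.6] [231, 179, 11, 9, 61] [ 0.5694 -0.041   0.089 ]
scene yellow [206.3 187.5] [202, 184, 10, 9, 70] [ 0.5999 -0.1192  0.089 ]
scene green [201.7 163.5] [197, 162, 10, 5, 28] [ 0.4747 -0.1577  0.089 ]
```

View pics/crop0.png

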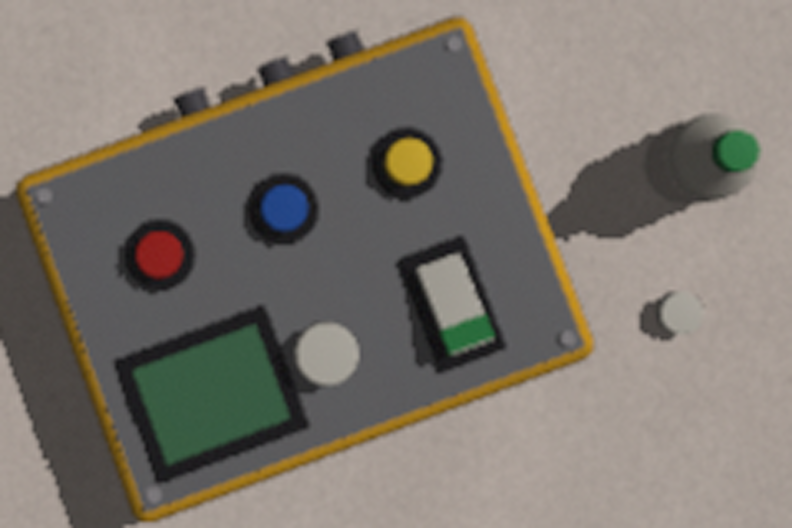

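The crop confirms it: the yellow key is beside the rocker, the rocker has one green end at the near edge, and the large cap sits on the panel. Key spacing is 169 mm against 170 expected, and the rim is 320 x 238 mm. That gives meter yaw of about 0.361 and a centre at (0.524, -0.055). Tool x is already within 4° of meter x. I approach the rocker's green end at (0.477, -0.158).

Request:
carry_out(
  plan=[
    {"dx": 36, "dy": -18, "dz": 0, "twist": 0, "fingers": 1},
    {"dx": 72, "dy": -36, "dz": 0, "twist": 0, "fingers": 1},
    {"dx": 108, "dy": -54, "dz": 0, "twist": 0, "fingers": 1},
    {"dx": 144, "dy": -73, "dz": 0, "twist": -2, "fingers": 1},
    {"dx": 180, "dy": -91, "dz": 0, "twist": -3.4, "fingers": 1},
  ],
)

```text
clock: 0.52
eef_pos: [0.294, -0.3353, 0.2309]
tool_rot: [0.984, 0.18, -0.0, -0.0]
ft_force: [0.4, -0.6, -0.5]
grip_width: 0.0258
grasp_force: 0.0
```

Request:
carry_out(
  plan=[
    {"dx": 37, "dy": -16, "dz": 0, "twist": 0, "fingers": 1},
    {"dx": 74, "dy": -32, "dz": 0, "twist": 0, "fingers": 1},
    {"dx": 111, "dy": -48, "dz": 10, "twist": 0, "fingers": 1},
    {"dx": 148, "dy": -64, "dz": 20, "twist": 0, "fingers": 1},
    {"dx": 185, "dy": -80, "dz": 30, "twist": 0, "fingers": 1},
  ],
)

```text
clock: 0.93
eef_pos: [0.4392, -0.1951, 0.2009]
tool_rot: [0.984, 0.18, 0.0, 0.0]
ft_force: [1.6, -1.6, -0.2]
grip_width: 0.0001
grasp_force: 0.0
```

Request:
carry_out(
  plan=[
    {"dx": 25, "dy": -11, "dz": 20, "twist": 0, "fingers": 1},
    {"dx": 50, "dy": -22, "dz": 40, "twist": 0, "fingers": 1},
    {"dx": 50, "dy": -22, "dz": 70, "twist": 0, "fingers": 1},
    {"dx": 50, "dy": -22, "dz": 82, "twist": 0, "fingers": 1},
    {"dx": 50, "dy": -22, "dz": 82, "twist": 0, "fingers": 1},
  ],
)

```text
clock: 1.35
eef_pos: [0.4745, -0.1568, 0.1153]
tool_rot: [0.984, 0.18, -0.004, -0.002]
ft_force: [-1.5, 0.2, -0.7]
grip_width: -0.0
grasp_force: 0.0
```

Run:
```python
from workcell import bot,camera
from h import *
o=bot.get_obs();p=np.array(o['eef_pos']);print(p,o['tool_rot'],o['grip_width'])
C=np.array([.524,-.0551]);a=.361;X=np.array([np.cos(a),np.sin(a)]);Y=np.array([-X[1],X[0]]);d=p[:2]-C;print('meter xy',d@X,d@Y)
c=camera('scene');w=camera('wrist');np.savez('w1.npz',**w)
A=cv2.resize(c['image'][120:230,150:330],(540,330));B=cv2.resize(w['image'],(440,330))
im=np.hstack([A[:,:360],B]);cv2.imwrite('pics/r1.png',im[:,:,::-1])
```

```text
[ 0.47447794 -0.15680853  0.11529601] [ 0.98358688  0.18038425 -0.00377171 -0.00203527] -1.0387976297052429e-05
meter xy -0.08225453347783193 -0.07766112820365045
```

View pics/r1.png

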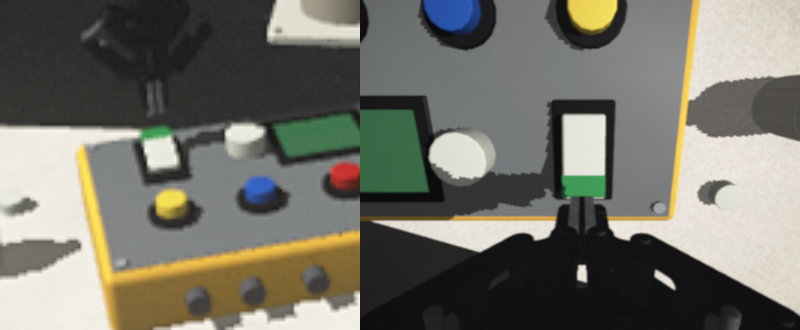

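The tips are centred just over the green end, at meter x -82, y -78. I move 3 mm inward and press down.

Request:
carry_out(
  plan=[
    {"dx": 3, "dy": 2, "dz": 12, "twist": 0, "fingers": 1},
    {"dx": 3, "dy": 2, "dz": 20, "twist": 0, "fingers": 1},
    {"dx": 3, "dy": 2, "dz": 26, "twist": 0, "fingers": 1},
    {"dx": 3, "dy": 2, "dz": 30, "twist": 0, "fingers": 1},
    {"dx": 3, "dy": 2, "dz": 32, "twist": 0, "fingers": 1},
  ],
)

```text
clock: 1.87
eef_pos: [0.4803, -0.1603, 0.0877]
tool_rot: [0.984, 0.179, -0.0, 0.001]
ft_force: [-3.5, -1.8, 5.0]
grip_width: -0.0001
grasp_force: 2.8
```

Request:
carry_out(
  plan=[
    {"dx": 0, "dy": -2, "dz": 1, "twist": 0, "fingers": 1},
    {"dx": 0, "dy": -2, "dz": 2, "twist": 0, "fingers": 1},
    {"dx": 0, "dy": -2, "dz": 3, "twist": 0, "fingers": 1},
    {"dx": 0, "dy": -2, "dz": 4, "twist": 0, "fingers": 1},
    {"dx": 0, "dy": -2, "dz": 4, "twist": 0, "fingers": 1},
  ],
)

```text
clock: 2.28
eef_pos: [0.4804, -0.1589, 0.0865]
tool_rot: [0.984, 0.179, 0.001, 0.002]
ft_force: [-7.8, -2.9, 18.8]
grip_width: 0.0
grasp_force: 10.0
```

18.8 N with the height matching the stop (0.0865 against 0.087 predicted). I lift and check while moving toward the yellow key.

Request:
carry_out(
  plan=[
    {"dx": 0, "dy": 0, "dz": -30, "twist": 0, "fingers": 1},
    {"dx": 0, "dy": 0, "dz": -60, "twist": 0, "fingers": 1},
    {"dx": 30, "dy": 2, "dz": -60, "twist": 0, "fingers": 1},
    {"dx": 60, "dy": 5, "dz": -60, "twist": 0, "fingers": 1},
    {"dx": 60, "dy": 5, "dz": -60, "twist": 0, "fingers": 1},
  ],
)

```text
clock: 2.7
eef_pos: [0.5434, -0.1395, 0.1444]
tool_rot: [0.984, 0.181, 0.004, 0.0]
ft_force: [0.4, 0.1, 0.1]
grip_width: 0.0001
grasp_force: 0.0
```

Run:
```python
from workcell import bot,camera
from h import *
o=bot.get_obs();print(o['eef_pos'],o['tool_rot'],o['ft_force'])
c=camera('scene');s=dict(np.load('scene.npz'))
A=cv2.resize(s['image'][145:215,165:285],(400,233),interpolation=2);B=cv2.resize(c['image'][145:215,165:285],(400,233),interpolation=2)
cv2.imwrite('pics/r2.png',np.hstack([A,B])[:,:,::-1])
```

```text
[ 0.54335293 -0.13954637  0.14435934] [9.83500920e-01 1.80867095e-01 3.60403257e-03 2.12167726e-04] [0.42036487 0.05012285 0.05826566]
```

View pics/r2.png

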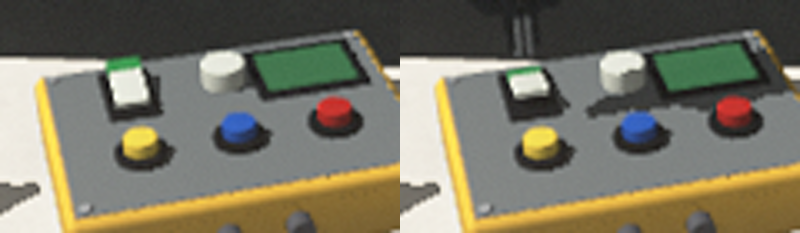

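The picture shows the rocker tipped (right half): its green end is down at the back and the white front end is raised, all keys still out, cap unmoved. Now hover over yellow at (0.591, -0.1205).

Request:
carry_out(
  plan=[
    {"dx": 30, "dy": 0, "dz": 0, "twist": 0, "fingers": 1},
    {"dx": 55, "dy": 0, "dz": 10, "twist": 0, "fingers": 1},
    {"dx": 55, "dy": 0, "dz": 30, "twist": 0, "fingers": 1},
    {"dx": 55, "dy": 0, "dz": 38, "twist": 0, "fingers": 1},
    {"dx": 55, "dy": 0, "dz": 38, "twist": 0, "fingers": 1},
  ],
)

```text
clock: 3.17
eef_pos: [0.5861, -0.1208, 0.1021]
tool_rot: [0.984, 0.18, -0.004, -0.002]
ft_force: [-0.4, -0.2, 0.2]
grip_width: -0.0001
grasp_force: 0.0
```

Request:
carry_out(
  plan=[
    {"dx": 3, "dy": 0, "dz": 6, "twist": 0, "fingers": 1},
    {"dx": 3, "dy": 0, "dz": 11, "twist": 0, "fingers": 1},
    {"dx": 3, "dy": 0, "dz": 16, "twist": 0, "fingers": 1},
    {"dx": 3, "dy": 0, "dz": 20, "twist": 0, "fingers": 1},
    {"dx": 3, "dy": 0, "dz": 23, "twist": 0, "fingers": 1},
  ],
)

```text
clock: 3.58
eef_pos: [0.5924, -0.1208, 0.083]
tool_rot: [0.984, 0.179, 0.001, 0.0]
ft_force: [-1.0, -1.3, 4.7]
grip_width: -0.0003
grasp_force: 2.1
```

Request:
carry_out(
  plan=[
    {"dx": 0, "dy": 0, "dz": 1, "twist": 0, "fingers": 1},
    {"dx": 0, "dy": 0, "dz": 2, "twist": 0, "fingers": 1},
    {"dx": 0, "dy": 0, "dz": 3, "twist": 0, "fingers": 1},
    {"dx": 0, "dy": 0, "dz": 3, "twist": 0, "fingers": 1},
    {"dx": 0, "dy": 0, "dz": 3, "twist": 0, "fingers": 1},
  ],
)

```text
clock: 4.0
eef_pos: [0.5925, -0.1209, 0.0819]
tool_rot: [0.984, 0.179, 0.001, 0.001]
ft_force: [-4.8, 0.6, 11.8]
grip_width: 0.0001
grasp_force: 6.3
```

Yellow is at its stop: z is 0.0819 against 0.082 expected, with the force rising to 11.8 N. I lift and cross high over blue to red, 170 mm along -tool y.

Request:
carry_out(
  plan=[
    {"dx": 0, "dy": 0, "dz": -35, "twist": 0, "fingers": 1},
    {"dx": 0, "dy": 0, "dz": -65, "twist": 0, "fingers": 1},
    {"dx": 0, "dy": -35, "dz": -65, "twist": 0, "fingers": 1},
    {"dx": 0, "dy": -70, "dz": -65, "twist": 0, "fingers": 1},
    {"dx": 0, "dy": -105, "dz": -65, "twist": 0, "fingers": 1},
  ],
)

```text
clock: 4.42
eef_pos: [0.5551, -0.0218, 0.1449]
tool_rot: [0.984, 0.179, 0.001, 0.0]
ft_force: [1.0, 0.5, 0.4]
grip_width: -0.0
grasp_force: 0.0
```

Request:
carry_out(
  plan=[
    {"dx": -1, "dy": -35, "dz": 0, "twist": 0, "fingers": 1},
    {"dx": -1, "dy": -65, "dz": 0, "twist": 0, "fingers": 1},
    {"dx": -1, "dy": -65, "dz": 20, "twist": 0, "fingers": 1},
    {"dx": -1, "dy": -65, "dz": 38, "twist": 0, "fingers": 1},
    {"dx": -1, "dy": -65, "dz": 38, "twist": 0, "fingers": 1},
  ],
)

```text
clock: 4.83
eef_pos: [0.5282, 0.0388, 0.1031]
tool_rot: [0.984, 0.18, -0.003, -0.0]
ft_force: [-0.6, -0.6, -0.8]
grip_width: -0.0002
grasp_force: 0.0
```

Run:
```python
from workcell import bot,camera
from h import *
o=bot.get_obs();print(o['eef_pos'],o['ft_force'])
c=camera('scene');s=dict(np.load('scene.npz'))
A=cv2.resize(s['image'][145:215,165:285],(400,233),interpolation=2);B=cv2.resize(c['image'][145:215,165:285],(400,233),interpolation=2)
cv2.imwrite('pics/r3.png',np.hstack([A,B])[:,:,::-1])
```

```text
[0.5282477  0.03884104 0.10313244] [-0.55120405 -0.57382858 -0.79689007]
```

View pics/r3.png

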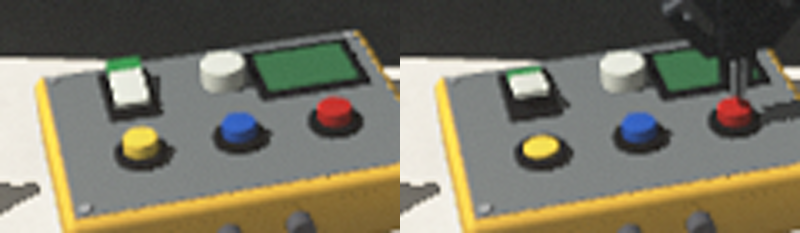

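The right half shows yellow down in its collar, blue and red out, the rocker still on, and the fingers right above red (about 735,100 in the picture). Now I press red.

Request:
carry_out(
  plan=[
    {"dx": 1, "dy": 0, "dz": 6, "twist": 0, "fingers": 1},
    {"dx": 1, "dy": 0, "dz": 11, "twist": 0, "fingers": 1},
    {"dx": 1, "dy": 0, "dz": 16, "twist": 0, "fingers": 1},
    {"dx": 1, "dy": 0, "dz": 20, "twist": 0, "fingers": 1},
    {"dx": 1, "dy": 0, "dz": 24, "twist": 0, "fingers": 1},
  ],
)

```text
clock: 5.3
eef_pos: [0.5331, 0.0382, 0.0829]
tool_rot: [0.984, 0.179, 0.001, 0.0]
ft_force: [-0.1, 0.2, 4.1]
grip_width: -0.0003
grasp_force: 2.1
```

Request:
carry_out(
  plan=[
    {"dx": 0, "dy": 0, "dz": 1, "twist": 0, "fingers": 1},
    {"dx": 0, "dy": 0, "dz": 2, "twist": 0, "fingers": 1},
    {"dx": 0, "dy": 0, "dz": 3, "twist": 0, "fingers": 1},
    {"dx": 0, "dy": 0, "dz": 3, "twist": 0, "fingers": 1},
    {"dx": 0, "dy": 0, "dz": 3, "twist": 0, "fingers": 1},
  ],
)

```text
clock: 5.72
eef_pos: [0.5331, 0.0382, 0.0818]
tool_rot: [0.984, 0.179, 0.002, 0.0]
ft_force: [-3.2, -1.4, 14.2]
grip_width: 0.0002
grasp_force: 7.3
```

Red is at its stop (z 0.0818, 14 N). I lift clear and check.

Request:
carry_out(
  plan=[
    {"dx": 0, "dy": 0, "dz": -30, "twist": 0, "fingers": 1},
    {"dx": 0, "dy": 0, "dz": -65, "twist": 0, "fingers": 1},
    {"dx": 0, "dy": 0, "dz": -100, "twist": 0, "fingers": 1},
    {"dx": 0, "dy": 0, "dz": -120, "twist": 0, "fingers": 1},
    {"dx": 0, "dy": 0, "dz": -120, "twist": 0, "fingers": 1},
  ],
)

```text
clock: 6.13
eef_pos: [0.5352, 0.0387, 0.2047]
tool_rot: [0.984, 0.18, 0.005, 0.0]
ft_force: [1.1, -0.2, 0.8]
grip_width: 0.0001
grasp_force: 0.0
```

Run:
```python
from workcell import bot,camera
from h import *
o=bot.get_obs();print(o['clock'],o['eef_pos'],o['ft_force'])
c=camera('scene');s=dict(np.load('scene.npz'))
cut=lambda i:cv2.resize(i[135:235,120:340],(400,182),interpolation=2)
cv2.imwrite('pics/r4.png',np.hstack([cut(s['image']),cut(c['image'])])[:,:,::-1])
```

```text
6.1333 [0.53515141 0.03871166 0.20466847] [ 1.08156991 -0.22147899  0.83522531]
```

View pics/r4.png

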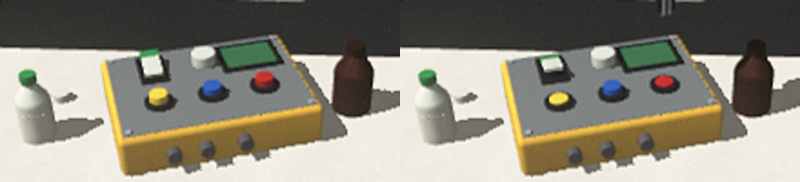

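The right half shows the rocker on, yellow and red in, blue still out, and the bottles and cap unmoved. The arm is clear, so I hand it in.

```bash
python3 -c "
from workcell import job_done
print(job_done())"
```

```text
the job is handed in; nothing more can be done
None
```

The rocker is on, the yellow and then the red key are pushed to their stops, blue is still out, and the bottles and cap look unmoved in the last picture; the job was handed in at about 6 s of the 38 s limit, with no verdict returned.

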